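Wring a gauge block onto the reference block of a sine plate

TASK

Two loose steel blocks lie on the desk; take the one that is as long as the reference block fixed on the sloped sine plate, and wring it on: lay its flat face on the reference block's sloping top with about half its length overhanging either end, then slide it lengthwise, without lifting it, until the ends and sides of the two blocks are flush, and let go. Do not set it straight down in the flush position, and leave the shorter block, the loupe and the black ring where they lie.

Things in the scene. Friction and masses are not known exactly. Their poses are not given: they have to be found in the camera images.
- gauge_block: the gauge block to wring: plain steel block 32 x 55 x 24 mm (its x, y, z), 0.33 kg give or take a third; origin at the centre of its underside, y along its 55 mm length, z up. It lies flat on the desk; its yaw is within 0.5 rad of having its length along world y.
- gauge_block_mid (a point): the middle of the gauge block, 12 mm above its underside
- short_block: the other loose steel block, same width and height but shorter, 32 x 36 x 24 mm (x, y, z); origin at the centre of its underside. To be left alone. The two blocks may swap places.
- sine_plate: fixed steel and grey sine plate; base 112 x 124 x 10 mm, origin on the desk. Its bed, 84 mm up the slope by 116 mm wide, slopes at 30 degrees: it rises along local +x, and the low edge (local -x) faces the robot's right and somewhat toward the robot. It does not move, but stands elsewhere each time, at a yaw of 0.8 to 1.4 rad.
- ref_block: the reference block: steel, 32 x 55 x 20 mm (x, y, z), fixed on the sloping bed; origin at the centre of its underside, x up the slope, y level along its 55 mm length (the sliding direction), z square to the sloping face, 30 degrees from vertical, leaning to the robot's right. Both ends (+y, -y) are open down to the bed, 20 mm below its top. A strip on its high side stays 8 mm below its top.
- lip (a point): mid-length of the lip's top inner edge. The lip is a straight grey rail, 116 mm long along ref_block y and 6 mm thick, on the low side of the reference block; it stands 5 mm above that block's top, its inner face 19 mm from the block's centre line (3 mm clear of its side), and keeps a block from slipping down the slope.
- ref_top (a point): centre of the reference block's sloping top face, 20 mm along z from its origin, about 66 mm above the desk. A gauge block lying flush on it has its middle 32 mm along z from the ref_block origin.
- loupe: small folding metal loupe, 44 x 24 x 14 mm, lying loose on the desk, to be left alone; origin at the centre of its underside
- adapter_ring: black ring 36 mm across, 13 mm high, lying loose on the desk, to be left alone; origin at the centre of its underside
There are look-alikes about, which are no part of the job. What is shaped like the gauge_block but green is not meant.

How it is judged:
On the way:
1. the gauge block lies face to face on part of the reference block, overhanging one end by 10 to 42 mm, lengths parallel within 0.12 rad ((y of gauge_block_mid in the frame of ref_block between 0.01 and 0.042 m or y of gauge_block_mid in the frame of ref_block between -0.042 and -0.01 m) and x of gauge_block_mid in the frame of ref_block between -0.006 and 0.012 m and z of gauge_block_mid in the frame of ref_block between 0.029 and 0.0345 m and angle between the y axis of gauge_block and the y axis of ref_block, either way round below 0.12 rad and angle between the z axis of gauge_block and the z axis of ref_block, either way round below 0.12 rad and contact force between gauge_block and ref_block above 0.3 N), for 0.2 s.
At the end, for the whole second after the job is handed in: The gauge block rests released and still, its face in full contact with the reference block's top, ends and sides flush within 4.5 mm, parallel within 0.07 rad (4 degrees) (y of gauge_block_mid in the frame of ref_block between -0.0045 and 0.0045 m and x of gauge_block_mid in the frame of ref_block between -0.0045 and 0.0045 m and z of gauge_block_mid in the frame of ref_block between 0.03 and 0.0335 m and angle between the y axis of gauge_block and the y axis of ref_block, either way round below 0.07 rad and angle between the z axis of gauge_block and the z axis of ref_block, either way round below 0.07 rad and contact force between gauge_block and ref_block above 0.5 N and linear speed of gauge_block below 0.01 m/s and angular speed of gauge_block below 0.1 rad/s); the robot touches nothing.
It fails at once if the gauge block hovers 3.5 to 35 mm off the reference face within 8 mm of the flush position lengthwise (it must be slid in, not set straight down or lifted again) (y of gauge_block_mid in the frame of ref_block between -0.008 and 0.008 m and x of gauge_block_mid in the frame of ref_block between -0.02 and 0.02 m and z of gauge_block_mid in the frame of ref_block between 0.0355 and 0.067 m).
It fails at once if the shorter block, the loupe or the ring moved more than 15 mm (distance of any of short_block, loupe, adapter_ring from where it was at the start of the episode above 0.015 m).
It also fails if it takes over 45 s, if anything falls off the work surface, if the arm or the gripper's body presses on something with over 40 N, if the wrist force passes 120 N, or if a joint passes its speed limit or range.

ROBOT

A 6-joint arm with a two-finger parallel gripper is mounted at the origin on the work surface; the furniture and walls round the work are solid. World frame = base frame: x ahead of the robot, y to its left, z up, the work surface at z = 0. Lengths are in m, angles in rad, forces in N, time in s.
With the tool pointing down it reaches from about 0.35 to 0.875 m from the base axis. Payload 4.2 kg.
Tool frame: the origin (TCP) lies at the very end of the fingers, on their centre line; the grasp point (between the pads) lies 19 mm behind it; z points along the fingers, y is the line along which they close (so a half turn about z gives the same grasp; the last joint's range is limited). The gripper opens to 85 mm and grips with 20 to 120 N. Pads are 22 mm wide; open, the fingers measure 114 mm over their backs; the gripper's body (76 mm by 85 mm) begins 54 mm behind the grasp point. The pads swing forward as they close: fully open they stand 13 mm farther back than shut.
Start: joints at [1.46, 0.385, 0.008, 0, -1.194, -0.259], TCP at [0.226, 0.583, 0.231] pointing down, gripper open.
Joint ranges: [-3.14, 3.14], [-1.21, 2.06], [-1.07, 1.41], [-3.16, 2.05], [-2.99, -0.16], [-3.1, 3.1]. Speed limits (rad/s): [2.79, 2.79, 3.14, 3.14, 3.14, 3.14].

INTERFACE

Orientations are given as a 3x3 rotation matrix whose columns are the frame's x, y, z axes.
In Python, from bench import status, viewer, workorder gives the robot as it stands.
- The arm moves only by the tool send_rows, never from a script. Its argument "motion" is a list of rows, each an object of numbers: "ax", "ay", "az": the turn, a rotation vector about the tool's x, y, z in rad; "x", "y", "z": the shift along the tool's x, y, z in mm; "gripper": the opening in per cent of the stroke, from 0 (shut) to 100 (fully open). In form: [{"ax": .., "ay": .., "az": .., "x": .., "y": .., "z": .., "gripper": ..}, ...]. A call has 1 to 12 rows; each row shifts and turns the commanded pose from where the row before left it, along the tool's axes as they then stand; what a row does not reach is not made up. A row lasts 1/10 s, in which the tool goes at most 50 mm and 8.59 degrees, less where a joint would pass 70% of its speed; a pose out of reach is approached as far as the arm can. A call with a gripper value outside its range is refused whole. The fingers move at their own pace and stop on an object; "force" is the grip in N (left out, the last holds). Time passes only in rows, so rows that do not move let the fingers close. It gives the time, the measured TCP pose, the force, the opening and the grip force at its end, in the units of the state.
- status.observe(): the state, without advancing time (a new reading comes with each control period).
- viewer.snapshot(name): name is "scene" or "top" or "wrist"; returns the picture (384x512x3 uint8, red, green, blue); there is no depth.
- viewer.camera_info(name): a dict with "mtx" (3x3 intrinsics, pixels), "camera_from_world" (4x4, takes a point from world to camera coordinates); the wrist camera has in their place "tool_from_camera" (4x4, takes a point from camera to tool coordinates, whose origin is the TCP and whose axes are the flange's). Camera axes: x right, y down, z forward; pixel columns grow to the right and rows downward; lengths in m; the calibration is good to about 2 mm. A picture is of the moment at which its call begins: read the wrist's pose just before it. camera_info takes no time and is no camera call.
- workorder.hand_in(): hands the job in; it is judged then, once.
The state is a dict: "clock": time; "joint_pos": joint angles; "joint_vel": joint speeds; "effort": joint torques, N m; "tcp_pos": TCP position; "tool_rot": TCP orientation; "wrist_force": force on the tool from outside, world axes, zero at the start; "ft_torque": the same for the moment, N m; "finger_gap": opening from 0.0 (shut) to 1.0 (fully open); "grip_force": force on a finger pad.
Only numpy, scipy, OpenCV 4.12 (cv2) and the standard library are available. Lean on these libraries where they do the work, as an engineer would, in place of code of your own. Each camera call takes 0.05 s, during which the arm holds its last target. There are 200 camera calls.

## Working session

There is one attempt and no reset: what is moved stays moved. The work goes in short steps, Python scripts to look and compute and a tool call to move; the robot and the scene stay as the last step left them, time stands still between calls to the robot, and variables do not carry over. Pictures are saved under pics/ and viewed, at most 10 in all, crops included, and the job is handed in when it is done.

Besides the shell and the picture viewer there is one more tool, called after "Call:" by a JSON object that holds its "op" and its "data", one argument or row to a line. send_rows: Moves the arm, as the interface text tells. Its arguments: {"type":"object","properties":{"motion":{"type":"array","items":{"type":"object","properties":{"ax":{"type":"number"},"ay":{"type":"number"},"az":{"type":"number"},"x":{"type":"number"},"y":{"type":"number"},"z":{"type":"number"},"gripper":{"type":"number"}}}},"force":{"type":"number"}},"required":["motion"]}

```bash
mkdir -p pics; ls; python3 - <<'E'
from bench import status, viewer
import cv2,numpy as np
np.set_printoptions(precision=4,suppress=True)
for n in("scene","top"):
    im=viewer.snapshot(n); cv2.imwrite(f"pics/{n}0.png",im[:,:,::-1]); c=viewer.camera_info(n); print(n,c["mtx"],c["camera_from_world"])
print(viewer.camera_info("wrist")); s=status.observe(); print(s)
E
```

```text
pics
scene [[427.1174   0.     265.8178]
 [  0.     427.1174 193.0858]
 [  0.       0.       1.    ]] [[ 0.477  -0.8788 -0.0095 -0.4349]
 [-0.3578 -0.1843 -0.9154  0.193 ]
 [ 0.8027  0.4401 -0.4024  0.5704]
 [ 0.      0.      0.      1.    ]]
top [[375.3772   0.     262.0662]
 [  0.     375.3772 186.5311]
 [  0.       0.       1.    ]] [[ 0.0264 -0.9995 -0.0182 -0.208 ]
 [-0.9887 -0.0235 -0.1483  0.4918]
 [ 0.1478  0.0219 -0.9888  0.9249]
 [ 0.      0.      0.      1.    ]]
{'mtx': array([[341.1069,   0.    , 257.1252],
       [  0.    , 341.1069, 190.6705],
       [  0.    ,   0.    ,   1.    ]]), 'tool_from_camera': array([[ 0.0007, -0.9581, -0.2863,  0.0725],
       [ 1.    ,  0.0006,  0.0003, -0.0005],
       [-0.0002, -0.2863,  0.9581, -0.1442],
       [ 0.    ,  0.    ,  0.    ,  1.    ]])}
{'clock': 0.1, 'joint_pos': array([ 1.4596,  0.3855,  0.0068, -0.0004, -1.194 , -0.2586]), 'joint_vel': array([ 0.0006, -0.0013,  0.0014, -0.0015,  0.001 ,  0.0003]), 'effort': array([ -0.0003, -39.3316,  18.8931,   4.198 ,  -0.0025,   0.    ]), 'tcp_pos': array([0.2257, 0.5823, 0.2304]), 'tool_rot': array([[ 0.9323, -0.3616, -0.0006],
       [-0.3616, -0.9323, -0.0018],
       [ 0.0001,  0.0019, -1.    ]]), 'wrist_force': array([-0.2412, -0.1947, -0.0942]), 'ft_torque': array([ 0.0004, -0.0092, -0.0034]), 'grip_force': 0.0, 'finger_gap': 1.0032609383903397}
```

View pics/scene0.png

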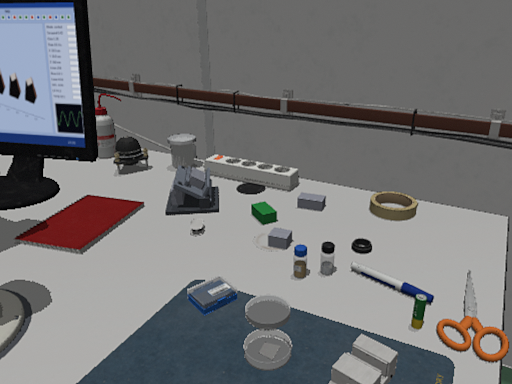

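View pics/top0.png

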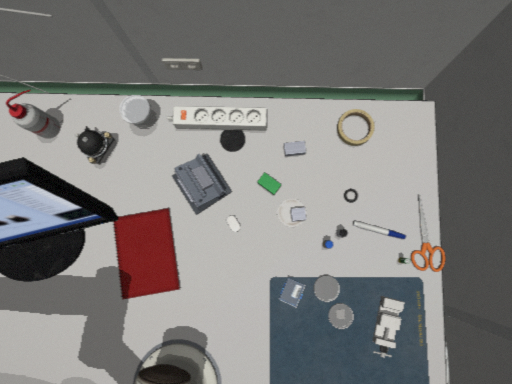

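Scene: candidates in the top view are the grey block at (295,148), the grey block at (298,214, standing in a light ring or disc), and the green block at (269,183). The sine plate is at (203,183), the loupe at (234,223) and the black ring at (351,196). The block at (295,148) looks longest (about 22 px, roughly 55 mm). I'll check it with a close crop and measurements.

```bash
cat > h.py <<'E'
import numpy as np,cv2
from bench import status,viewer
from scipy.spatial.transform import Rotation as R
np.set_printoptions(precision=4,suppress=True)
def cam(n,s=None):
    c=viewer.camera_info(n)
    if n!="wrist": return c["mtx"],np.linalg.inv(c["camera_from_world"])
    T=np.eye(4);T[:3,:3]=s["tool_rot"];T[:3,3]=s["tcp_pos"]
    return c["mtx"],T@c["tool_from_camera"]
def rays(uv,K,T):
    uv=np.atleast_2d(uv).astype(float)
    d=np.c_[uv,np.ones(len(uv))]@np.linalg.inv(K).T@T[:3,:3].T
    return T[:3,3],d
def onplane(uv,K,T,p,n):
    o,d=rays(uv,K,T); n=np.array(n,float)
    return o+d*(((np.array(p)-o)@n)/(d@n))[:,None]
def proj(P,K,T):
    q=(np.atleast_2d(P)-T[:3,3])@T[:3,:3]; q=q@K.T; return q[:,:2]/q[:,2:]
def triang(u1,c1,u2,c2):
    A=np.zeros((3,3));b=np.zeros(3)
    for u,c in((u1,c1),(u2,c2)):
        o,d=rays(u,*c);d=d[0]/np.linalg.norm(d[0]);M=np.eye(3)-np.outer(d,d);A+=M;b+=M@o
    return np.linalg.solve(A,b)
E
python3 - <<'E'
from h import *
im=cv2.imread("pics/top0.png");K,T=cam("top")
for n,uv,z in(("A",(295,148),.024),("B",(298,214),.024),("green",(269,183),.024),("loupe",(234,223),.014),("ring",(351,196),.013),("plate",(203,182),.066)):
    print(n,onplane(uv,K,T,[0,0,z],[0,0,1]))
a=cv2.resize(im[125:235,165:325],None,fx=5,fy=5,interpolation=cv2.INTER_CUBIC);cv2.imwrite("pics/c1.png",a)
E
```

```text
A [[ 0.6027 -0.279   0.024 ]]
B [[ 0.4298 -0.289   0.024 ]]
green [[ 0.5082 -0.2131  0.024 ]]
loupe [[ 0.4032 -0.1253  0.014 ]]
ring [[ 0.4808 -0.4264  0.013 ]]
plate [[ 0.5001 -0.0493  0.066 ]]
```

View pics/c1.png

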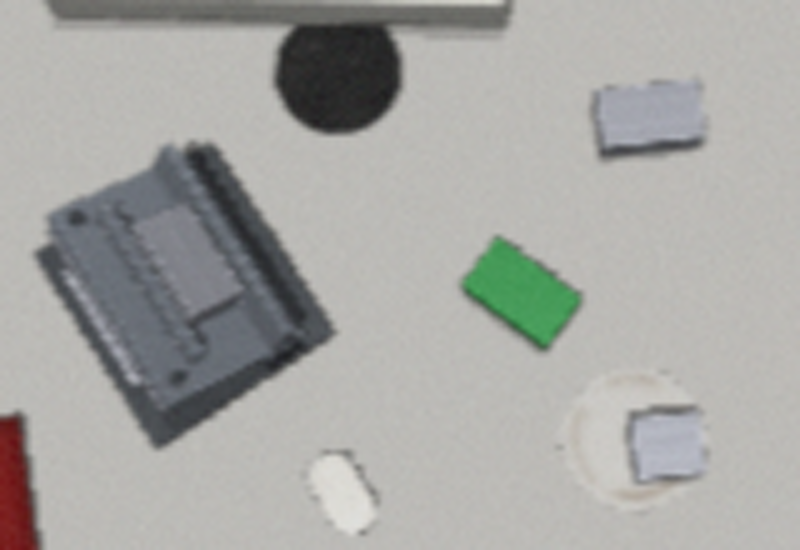

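The crop shows a 55 mm-type block at crop (650,118), i.e. top pixel (295,148): that is the gauge block. The one at (668,445) is the short one, about square. The loupe is at (342,492) and the plate at (190,290). The monitor may be in the way of the sweep, so I'll locate it and the plate before moving.

```bash
python3 - <<'E'
from h import *
c1=cam("top");c2=cam("scene")
print("cams",c1[1][:3,3],c2[1][:3,3])
for n,a,b in(("mon br",(115,215),(92,158)),("A",(295,148),(312,200)),("mon foot",(40,243),(25,190)),("redbook near right",(167,210),(145,205))): print(n,triang(a,c1,b,c2))
print("foot",onplane([(40,243),(85,243),(40,285)],*c1,[0,0,0],[0,0,1]))
for z in(.1,.3,.45):print(z,onplane([(115,215),(22,160)],*c1,[0,0,z],[0,0,1]))
a=cv2.imread("pics/scene0.png")[125:225,140:280];cv2.imwrite("pics/c2.png",cv2.resize(a,None,fx=5,fy=5,interpolation=cv2.INTER_CUBIC))
# row of px at scene for start tcp
print(proj([[.226,.583,.23],[.12,.4,.3],[.3,.25,.3]],*c1),proj([[.226,.583,.23]],*c2))
E
```

```text
cams [ 0.3551 -0.2166  0.9836] [-0.1814 -0.5976  0.4021]
mon br [0.4087 0.1502 0.1034]
A [ 0.6054 -0.28    0.0141]
mon foot [0.3511 0.3628 0.0116]
redbook near right [0.4363 0.0504 0.0016]
foot [[0.3388 0.3829 0.    ]
 [0.3419 0.264  0.    ]
 [0.232  0.3705 0.    ]]
0.1 [[0.4107 0.1498 0.1   ]
 [0.5386 0.3892 0.1   ]]
0.3 [[0.3981 0.0668 0.3   ]
 [0.4971 0.2521 0.3   ]]
0.45 [[0.3886 0.0046 0.45  ]
 [0.4659 0.1493 0.45  ]]
[[-136.169   297.8966]
 [ -87.7099  369.6084]
 [   9.9503  266.7418]] [[-126.662    97.0846]]
```

View pics/c2.png

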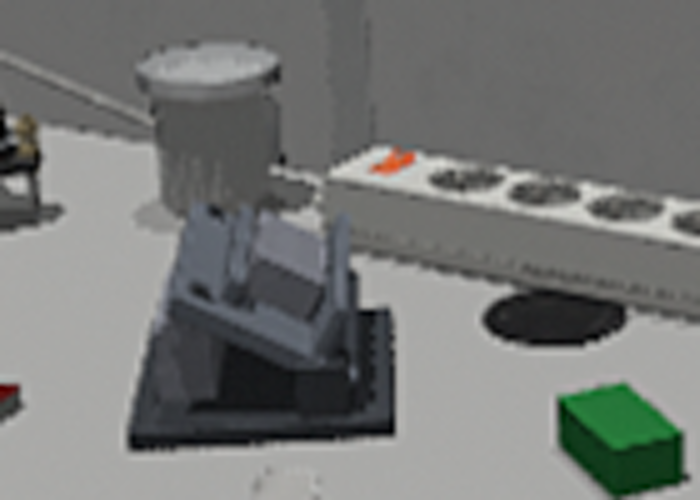

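The crop shows the sine plate with its high side to the left, crop (200,250), and the lip on the right, crop (340,280). The ref block's end face points toward the camera at (280,290). The monitor panel's right edge is near world (0.41,0.15), so I'll retract before sweeping past it.

Call:
{"op": "send_rows", "data": {
  "motion": [
    {"y": 44,"z": -10,"gripper": 0},
    {"y": 44,"z": -10,"gripper": 0},
    {"y": 44,"z": -10,"gripper": 0},
    {"y": 44,"z": -10,"gripper": 0},
    {"y": 44,"z": -10,"gripper": 0},
    {"y": 44,"z": -10,"gripper": 0},
    {"gripper": 0},
    {"gripper": 0}
  ],
  "force": 25
}}

```text
validation failed for argument at $.mo...
```

Call:
{"op": "send_rows", "data": {
  "motion": [
    {"ax": 0,"ay": 0,"az": 0,"x": 0,"y": 44,"z": -10,"gripper": 0},
    {"ax": 0,"ay": 0,"az": 0,"x": 0,"y": 44,"z": -10,"gripper": 0},
    {"ax": 0,"ay": 0,"az": 0,"x": 0,"y": 44,"z": -10,"gripper": 0},
    {"ax": 0,"ay": 0,"az": 0,"x": 0,"y": 44,"z": -10,"gripper": 0},
    {"ax": 0,"ay": 0,"az": 0,"x": 0,"y": 44,"z": -10,"gripper": 0},
    {"ax": 0,"ay": 0,"az": 0,"x": 0,"y": 44,"z": -10,"gripper": 0},
    {"ax": 0,"ay": 0,"az": 0,"x": 0,"y": 0,"z": 0,"gripper": 0}
  ],
  "force": 25
}}

```text
clock: 0.8
tcp_pos: [0.1298, 0.3328, 0.2929]
tool_rot: [[0.933, -0.36, -0.001], [-0.36, -0.933, 0.004], [-0.003, -0.004, -1.0]]
wrist_force: [0.0, 0.7, 1.0]
finger_gap: 0.001
grip_force: 0.0
```

Call:
{"op": "send_rows", "data": {
  "motion": [
    {"ax": 0,"ay": 0,"az": 0.135,"x": 48,"y": 3.3,"z": 0,"gripper": 0},
    {"ax": 0,"ay": 0,"az": 0.135,"x": 48,"y": 3.3,"z": 0,"gripper": 0},
    {"ax": 0,"ay": 0,"az": 0.135,"x": 48,"y": 3.3,"z": 0,"gripper": 0},
    {"ax": 0,"ay": 0,"az": 0.135,"x": 48,"y": 3.3,"z": 0,"gripper": 0},
    {"ax": 0,"ay": 0,"az": 0.135,"x": 48,"y": 3.3,"z": 0,"gripper": 0},
    {"ax": 0,"ay": 0,"az": 0.135,"x": 48,"y": 3.3,"z": 0,"gripper": 0},
    {"ax": 0,"ay": 0,"az": 0.135,"x": 48,"y": 3.3,"z": 0,"gripper": 0},
    {"ax": 0,"ay": 0,"az": 0.135,"x": 48,"y": 3.3,"z": 0,"gripper": 0},
    {"ax": 0,"ay": 0,"az": 0.135,"x": 48,"y": 3.3,"z": 0,"gripper": 0},
    {"ax": 0,"ay": 0,"az": 0,"x": 0,"y": 0,"z": 0,"gripper": 0}
  ]
}}

```text
clock: 1.8
tcp_pos: [0.3574, -0.0058, 0.2907]
tool_rot: [[-0.026, -1.0, -0.002], [-1.0, 0.026, -0.001], [0.001, 0.002, -1.0]]
wrist_force: [-0.7, -0.3, -0.4]
finger_gap: 0.002
grip_force: 0.0
```

```bash
python3 - <<'E'
from h import *
a=viewer.snapshot("top");b=viewer.snapshot("wrist");s=status.observe();print(s["joint_pos"])
cv2.imwrite("pics/m1.png",np.hstack([a,b])[:,:,::-1].copy()); im=cv2.imread("pics/m1.png");cv2.imwrite("pics/m1s.png",cv2.resize(im,(800,300),interpolation=cv2.INTER_AREA))
E
```

```text
[ 0.456  -0.1428 -0.4589 -0.0002 -1.2554 -0.4734]
```

View pics/m1s.png

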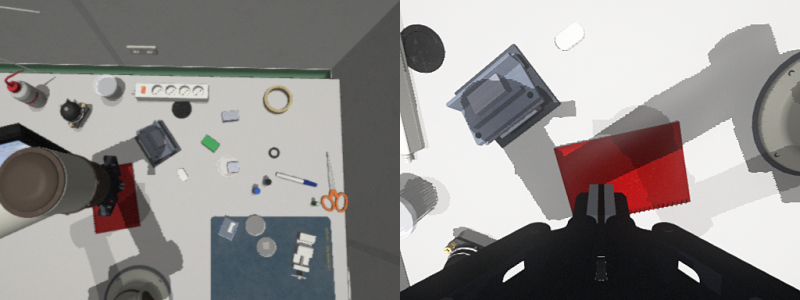

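The left half shows the arm elbow/wrist to the left and high; nothing is touched. The right half shows the plate fully visible in the wrist picture near (640,120)→(130,115) full res, with the loupe above it. I'll look at the plate in a crop.

```bash
python3 - <<'E'
from h import *
im=cv2.imread("pics/m1.png")[:,512:]
a=im[50:190,55:210];cv2.imwrite("pics/c3.png",cv2.resize(a,None,fx=4.2,fy=4.2,interpolation=cv2.INTER_CUBIC))
E
```

```text
(no output)
```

View pics/c3.png

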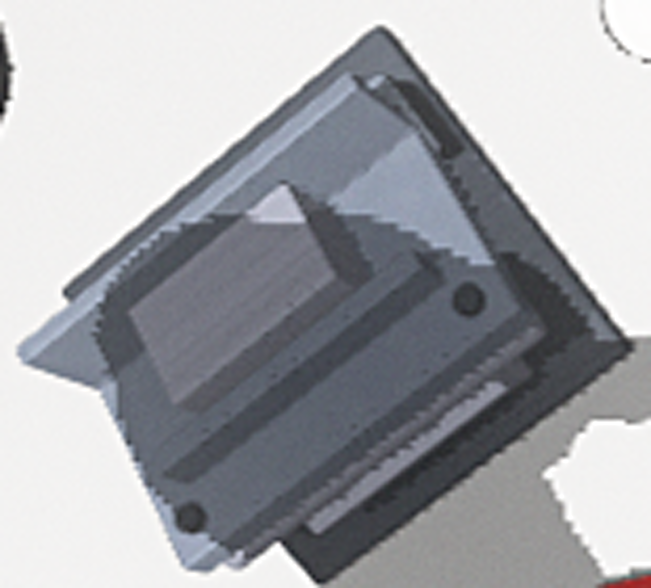

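The crop shows the reference top quad at crop (285,182), (338,285), (178,405), (130,312). The lip is on its upper-left, from (352,75) to (20,350), and the high side is lower-right. I'll fit the pose with the known 30° slope.

```bash
cat >> h.py <<'E'
from scipy.optimize import least_squares
def frame(psi): # ref axes, uphill yaw psi
    u=np.array([np.cos(psi),np.sin(psi),0]);c,s=np.cos(np.pi/6),np.sin(np.pi/6)
    x=c*u+s*np.array([0,0,1]);z=-s*u+c*np.array([0,0,1]);return np.c_[x,np.cross(z,x),z]
def fitref(uv,c,p0=(.5,-.05,.066,2.2),hx=16,hy=27.5,lock=None): # corners any order -> match nearest
    L=np.array([[a,b,0] for a in(-hx,hx) for b in(-hy,hy)])/1000.
    def f(p):
        q=proj(p[:3]+L@frame(p[3]).T,*c);D=np.linalg.norm(q[:,None]-uv[None],axis=2);j=D.argmin(1)
        r=(q-uv[j]).ravel()
        return np.r_[r,(p[2]-.066)*300]
    return least_squares(f,p0)
def rel(s,pt,Rt): # shift in tool axes mm, rotvec in tool axes
    return s["tool_rot"].T@(np.array(pt)-s["tcp_pos"])*1000,R.from_matrix(s["tool_rot"].T@Rt).as_rotvec()
def tool_for(Fr): # tool y=ref y, z=-n
    return np.c_[-Fr[:,0],Fr[:,1],-Fr[:,2]]
E
python3 - <<'E'
from h import *
s=status.observe();c=cam("wrist",s)
uv=np.array([(285,182),(338,285),(178,405),(130,312)])/4.2+[55,50]-.38
for p0 in((.5,-.05,.066,2.2),):
    r=fitref(uv,c,p0);print(r.x,r.cost,r.fun)
p=r.x;F=frame(p[3]);print(F)
print(proj(p[:3]+(F@np.array([[-19,-58,5],[-19,58,5]]).T/1000).T,*c)*4.2-np.array([55,50])*4.2)
print(rel(s,p[:3]+.13*F[:,2],tool_for(F)))
ct=cam("top");print(proj(p[:3],*ct))
E
```

```text
[ 0.514  -0.0452  0.0649  2.1734] 1.6769364293428521 [-0.138  -0.0292  0.6459  0.5468 -0.6657  0.7575  0.1501 -1.2159 -0.3162]
[[-0.4909 -0.8239  0.2834]
 [ 0.7135 -0.5668 -0.4119]
 [ 0.5    -0.      0.866 ]]
[[ 23.6044 364.0258]
 [360.2358  91.0627]]
(array([  92.9802, -194.7017,  113.263 ]), array([-0.1616, -0.5065, -0.6059]))
[[201.7163 176.5263]]
```

Call:
{"op": "send_rows", "data": {
  "motion": [
    {"ax": 0,"ay": 0,"az": 0,"x": 46,"y": -10,"z": 0,"gripper": 0},
    {"ax": 0,"ay": 0,"az": 0,"x": 46,"y": -10,"z": 0,"gripper": 0},
    {"ax": 0,"ay": 0,"az": 0,"x": 0,"y": -43,"z": 24,"gripper": 0},
    {"ax": 0,"ay": 0,"az": 0,"x": 0,"y": -43,"z": 24,"gripper": 0},
    {"ax": 0,"ay": 0,"az": 0,"x": 0,"y": -43,"z": 24,"gripper": 0},
    {"ax": 0,"ay": 0,"az": 0,"x": 0,"y": -43,"z": 24,"gripper": 0},
    {"ax": -0.027,"ay": -0.0844,"az": -0.101,"x": 0,"y": 0,"z": 0,"gripper": 0},
    {"ax": -0.027,"ay": -0.0844,"az": -0.101,"x": 0,"y": 0,"z": 0,"gripper": 0},
    {"ax": -0.027,"ay": -0.0844,"az": -0.101,"x": 0,"y": 0,"z": 0,"gripper": 0},
    {"ax": -0.027,"ay": -0.0844,"az": -0.101,"x": 0,"y": 0,"z": 0,"gripper": 0},
    {"ax": -0.027,"ay": -0.0844,"az": -0.101,"x": 0,"y": 0,"z": 0,"gripper": 0},
    {"ax": -0.027,"ay": -0.0844,"az": -0.101,"x": 0,"y": 0,"z": 0,"gripper": 0}
  ]
}}

```text
clock: 3.1
tcp_pos: [0.5494, -0.0939, 0.195]
tool_rot: [[0.499, -0.817, -0.288], [-0.706, -0.576, 0.412], [-0.503, -0.002, -0.864]]
wrist_force: [0.2, -0.3, 0.6]
finger_gap: 0.001
grip_force: 0.0
```

```bash
python3 - <<'E'
from h import *
s=status.observe();b=viewer.snapshot("wrist");cv2.imwrite("pics/w2.png",b[:,:,::-1]);np.savez("w2.npz",tcp_pos=s["tcp_pos"],tool_rot=s["tool_rot"])
print(s["tcp_pos"],s["joint_pos"],s["wrist_force"]);print(s["tool_rot"])
print(rel(s,np.array([.514,-.0452,.0649])+.13*frame(2.1734)[:,2],tool_for(frame(2.1734))))
E
```

```text
[ 0.5494 -0.0939  0.195 ] [-0.1064  0.515   0.1694 -0.3889 -1.5887  0.7864] [ 0.1992 -0.3152  0.5554]
[[ 0.4991 -0.8173 -0.2882]
 [-0.7058 -0.5763  0.412 ]
 [-0.5028 -0.0022 -0.8644]]
(array([12.9856,  1.6573, 12.7219]), array([0.0039, 0.0032, 0.0111]))
```

View pics/w2.png

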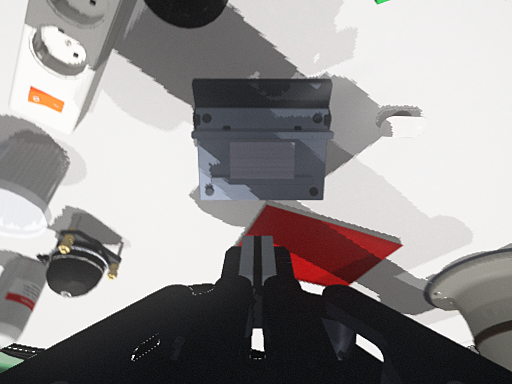

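The reference top is seen squarely at (230..296, 141..180), with the lip rail above it at row about 133 and the strip below at row about 180. I'll refine it from a colour mask (its tint is warmer than the bed).

```bash
python3 - <<'E'
from h import *
im=cv2.imread("pics/w2.png").astype(int);s=np.load("w2.npz");c=cam("wrist",s)
print((im[:,:,0]-im[:,:,2])[128:192:4,222:304:6]); 
m=np.zeros(im.shape[:2],np.uint8);d=im[:,:,0]-im[:,:,2];m[130:190,220:305]=(d[130:190,220:305]<12)*255
m=cv2.morphologyEx(m,cv2.MORPH_OPEN,np.ones((5,5)))
cs,_=cv2.findContours(m,0,2);k=max(cs,key=cv2.contourArea);print(cv2.boundingRect(k),cv2.contourArea(k));q=cv2.boxPoints(cv2.minAreaRect(k));print(q)
q=q+np.sign(q-q.mean(0))*.5
r=fitref(q,c,(.514,-.0452,.0649,2.17));print(r.x,r.fun)
E
```

```text
[[11  5 15 14 13 11 12 12 11 12 11 12 12  9]
 [11 13 13 11 14 13 12 12 12 18 17 17 16 17]
 [16  7 13 14 12 13 13 11 17 13 18 17 20 19]
 [14 13 12 10 11  7 11  9  8 10  4  9 14 15]
 [12 14 10 12 13 11 10 10 13 11 11  9 14 15]
 [11 10  9  9  8  7  9 11 11 13  9 11 13 13]
 [12 13 10 13  9  9 12 10 10  8 12  9 10 10]
 [15 16 10  6  7  9 11 10  7 13 12  8  7 14]
 [14 11 11 11 10 13 11 12 13 10  8 11 13 13]
 [15 12 11 10 11 11 11 11  8 12  9 11 12  9]
 [12 13  7  9 12 10 10 10 12  9  6 11 11 11]
 [14 13  8 11 12  9  8  9  7  9  9 12  9 10]
 [11  9  7 10 11 13 13  8  7  8  8  8  7  7]
 [27 14 13 13 11 12 10 15 14 12 14 11 13 10]
 [23 21 18 17 10 12 10 10 11  8 10  9 13 10]
 [27 18 24 27 24 13 10 11 11 11 13 14 13  7]]
(274, 172, 12, 7) 57.5
[[274. 172.]
 [285. 172.]
 [285. 178.]
 [274. 178.]]
[0.4513 0.0022 0.0103 0.5586] [  9.1054 -16.7217   2.8577  11.1316  -4.1152  -7.8454  -8.0076  20.1693
 -16.7194]
```

```bash
python3 - <<'E'
from h import *
g=cv2.imread("pics/w2.png").astype(float).sum(2)/3
for a,b in((236,260),(265,290)): print("rows128+",g[128:192,a:b].mean(1).round(0).astype(int))
for a,b in((146,158),(162,174)): print("cols222+",g[a:b,222:306].mean(0).round(0).astype(int))
E
```

```text
rows128+ [ 69  65  65  68  76  77  76  75  75  74  70  75  75  76  87  92  92  91
  91  90  90  89  90  91  92  90  90  90  90  88  88  91  94  92  92  93
  94  93  91  88  92  94  92  89  89  89  91  91  93  96  88  78  78  80
  79  78  85 108 112 115 119 119 117 118]
rows128+ [68 63 63 64 84 90 88 87 85 85 77 73 74 74 85 91 91 90 89 88 88 87 89 90
 90 89 88 89 89 88 87 89 91 90 90 92 93 91 89 86 91 92 90 88 87 88 90 89
 91 94 88 77 76 77 77 78 74 77 77 77 76 77 77 77]
cols222+ [81 81 81 79 79 79 77 81 93 94 93 93 93 92 91 91 92 91 91 91 90 91 90 90
 91 90 91 90 89 89 90 89 90 89 88 89 90 90 89 89 88 88 89 89 89 88 88 88
 89 89 89 88 88 89 89 88 88 89 88 88 88 89 89 89 89 89 88 90 90 89 90 92
 86 75 77 78 77 78 78 78 78 79 79 79]
cols222+ [82 81 81 82 82 81 80 83 89 96 94 93 94 94 92 94 92 93 93 93 91 91 91 92
 92 90 91 91 91 90 91 90 90 91 90 90 90 91 90 90 90 90 89 89 90 90 91 88
 90 89 90 90 89 90 90 89 91 89 90 89 90 89 90 90 90 90 90 91 90 90 92 89
 83 78 79 79 80 79 80 80 79 80 79 80]
```

```bash
python3 - <<'E'
from h import *
s=np.load("w2.npz");c=cam("wrist",s)
# edges extrapolated to corners
q=np.array([(229.2,141.8),(294.4,141.8),(293.6,178.1),(230.2,178.1)])
r=fitref(q,c,(.514,-.0452,.0649,2.17));print(r.x,r.fun);p=r.x
F=frame(p[3])
print("lip px",proj(p[:3]+(F@np.array([[-19,0,5],[-25,0,5],[-16,0,0]]).T/1000).T,*c))
ps=onplane(q,*c,p[:3],F[:,2]);print(np.linalg.norm(np.diff(ps,axis=0),axis=1))
np.save("ref.npy",p)
# loose block A from top
t=cv2.imread("pics/top0.png");g=t[138:160,280:312].astype(int).sum(2)//3;print(g)
print(rel(status.observe(),[.60,-.28,.25],np.diag([1.,-1,-1])))
E
```

```text
[ 0.5114 -0.0464  0.0647  2.1899] [-0.0294 -0.1791  0.1832 -0.3009 -0.063   0.3271 -0.0962  0.242  -0.3865]
lip px [[261.922  138.8439]
 [261.9334 131.511 ]
 [261.8618 141.56  ]]
[0.0548 0.0315 0.055 ]
[[183 186 185 186 185 184 184 185 184 186 184 185 187 186 184 184 183 185
  185 188 184 186 184 185 184 186 183 185 185 182 186 185]
 [184 184 184 184 184 183 185 183 186 183 186 185 183 184 186 185 186 185
  185 186 183 184 186 185 181 187 186 186 182 183 185 187]
 [187 186 184 187 185 184 183 184 186 186 184 185 184 186 184 183 178 180
  182 183 184 184 184 175 171 181 184 185 184 183 186 185]
 [188 188 186 184 186 185 180 183 181 181 183 183 185 183 173 149 145 150
  153 161 170 178 176 171 162 171 184 185 184 186 183 186]
 [183 185 184 182 181 172 148 150 163 174 173 167 177 180 170 162 161 162
  162 162 164 165 165 164 154 159 183 185 184 187 186 185]
 [187 185 183 161 148 163 160 163 165 167 164 165 165 165 165 162 162 163
  164 165 163 165 165 170 165 170 185 185 184 188 186 186]
 [185 185 183 155 136 163 166 166 166 165 165 166 167 168 166 168 168 165
  167 170 169 168 168 170 
[... 1407 characters left out ...]
8  85  90  97 107 110 113 120
  130 139 150 152 156 166 179 181 186 188 185 187 184 186]
 [184 183 184 182 157 120 115 116 125 133 143 149 154 153 154 153 156 157
  168 181 180 184 182 181 184 186 185 185 186 184 185 185]
 [183 183 182 183 174 158 155 165 177 179 179 182 182 181 182 181 182 182
  184 183 183 184 185 184 185 186 185 189 185 187 186 186]
 [188 185 185 183 183 181 182 183 185 184 186 183 187 185 183 185 186 185
  185 186 182 184 186 186 184 185 184 186 185 187 185 185]
 [186 186 184 184 185 184 185 183 185 187 184 186 184 184 183 183 185 185
  186 185 186 185 184 182 187 185 186 187 184 186 189 186]]
(array([ 126.0987,   66.0378, -140.6587]), array([-0.254 ,  0.489 , -0.9322]))
```

Call:
{"op": "send_rows", "data": {
  "motion": [
    {"ax": -0.0318,"ay": 0.0611,"az": -0.1165,"x": 0,"y": 0,"z": -4,"gripper": 100},
    {"ax": -0.0318,"ay": 0.0611,"az": -0.1165,"x": 0,"y": 0,"z": -4,"gripper": 100},
    {"ax": -0.0318,"ay": 0.0611,"az": -0.1165,"x": 0,"y": 0,"z": 0,"gripper": 100},
    {"ax": -0.0318,"ay": 0.0611,"az": -0.1165,"x": 0,"y": 0,"z": 0,"gripper": 100},
    {"ax": -0.0318,"ay": 0.0611,"az": -0.1165,"x": 0,"y": 0,"z": 0,"gripper": 100},
    {"ax": -0.0318,"ay": 0.0611,"az": -0.1165,"x": 0,"y": 0,"z": 0,"gripper": 100},
    {"ax": -0.0318,"ay": 0.0611,"az": -0.1165,"x": 0,"y": 0,"z": 0,"gripper": 100},
    {"ax": -0.0318,"ay": 0.0611,"az": -0.1165,"x": 0,"y": 0,"z": 0,"gripper": 100},
    {"ax": 0,"ay": 0,"az": 0,"x": 17,"y": 46,"z": 0,"gripper": 100},
    {"ax": 0,"ay": 0,"az": 0,"x": 17,"y": 46,"z": 0,"gripper": 100},
    {"ax": 0,"ay": 0,"az": 0,"x": 17,"y": 46,"z": 0,"gripper": 100},
    {"ax": 0,"ay": 0,"az": 0,"x": 17,"y": 46,"z": 0,"gripper": 100}
  ]
}}

```text
clock: 4.35
tcp_pos: [0.619, -0.2825, 0.2036]
tool_rot: [[1.0, -0.005, 0.004], [-0.005, -1.0, -0.007], [0.004, 0.007, -1.0]]
wrist_force: [1.4, 1.4, 0.3]
finger_gap: 1.004
grip_force: 0.0
```

Call:
{"op": "send_rows", "data": {
  "motion": [
    {"ax": 0,"ay": 0,"az": 0,"x": 0,"y": 0,"z": 0,"gripper": 100}
  ]
}}

```text
clock: 4.45
tcp_pos: [0.6191, -0.2861, 0.2016]
tool_rot: [[1.0, -0.011, 0.003], [-0.011, -1.0, -0.008], [0.003, 0.008, -1.0]]
wrist_force: [-1.1, 0.7, -1.4]
finger_gap: 1.001
grip_force: 0.0
```

```bash
python3 - <<'E'
from h import *
s=status.observe();b=viewer.snapshot("wrist")[:,:,::-1].copy();cv2.imwrite("pics/w3.png",b);np.savez("w3.npz",tcp_pos=s["tcp_pos"],tool_rot=s["tool_rot"])
print(s["tcp_pos"],s["joint_pos"]);print(s["tool_rot"]);c=cam("wrist",s)
for n,P in(("A",[.603,-.28,.024]),("B",[.43,-.289,.024]),("green",[.508,-.213,.024])):print(n,proj(P,*c))
E
```

```text
[ 0.6191 -0.2861  0.2016] [-0.1933  0.4984  0.1128  0.0075 -1.181   1.75  ]
[[ 0.9999 -0.0113  0.0028]
 [-0.0112 -0.9999 -0.0077]
 [ 0.0029  0.0076 -1.    ]]
A [[250.1657 184.054 ]]
B [[260.7108 332.591 ]]
green [[188.224  271.5499]]
```

View pics/w3.png

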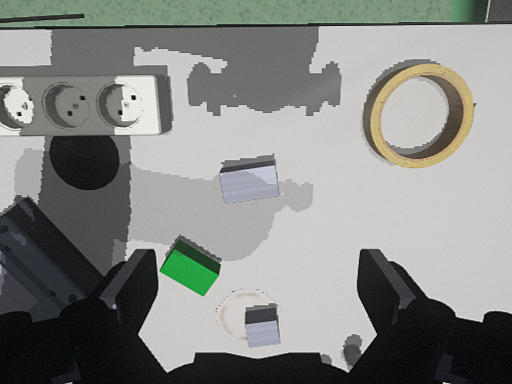

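The wrist view confirms the choice. The block at (250,183) is about 57 px long (the gauge block), the one at (262,328) is short and sits in a ring mark, and the green one is at (190,270). I'll segment the light-bluish top.

```bash
python3 - <<'E'
from h import *
im=cv2.imread("pics/w3.png").astype(int);s=np.load("w3.npz");c=cam("wrist",s)
d=im[:,:,0]-im[:,:,2];v=im.sum(2)//3
m=np.zeros(v.shape,np.uint8);m[150:220,200:300]=((d>14)&(v>120))[150:220,200:300]*255
m=cv2.morphologyEx(m,cv2.MORPH_OPEN,np.ones((3,3)))
k=max(cv2.findContours(m,0,2)[0],key=cv2.contourArea);q=cv2.boxPoints(cv2.minAreaRect(k));print(q,cv2.contourArea(k))
P=onplane(q,*c,[0,0,.024],[0,0,1]);print(P);L=[np.linalg.norm(P[i]-P[i-1]) for i in range(4)];print(L)
i=int(np.argmax(L));e=P[i]-P[i-1];e*=-np.sign(e[1]);e/=np.linalg.norm(e);ct=P.mean(0);print("ctr",ct,"dir",e)
Rt=np.c_[np.cross(e,[0,0,-1]),e,[0,0,-1]]
print(rel(s,[ct[0],ct[1],0.0],Rt))
E
```

```text
[[249.3659 168.2927]
 [274.3903 165.5122]
 [276.     180.    ]
 [250.9756 182.7805]] 253.5
[[ 0.6188 -0.2795  0.024 ]
 [ 0.6212 -0.3036  0.024 ]
 [ 0.6068 -0.3053  0.024 ]
 [ 0.6043 -0.2808  0.024 ]]
[np.float64(0.01456343811388445), np.float64(0.0242778249575865), np.float64(0.014537737124812187), np.float64(0.02458134164163088)]
ctr [ 0.6128 -0.2923  0.024 ] dir [ 0.1016 -0.9948 -0.    ]
(array([ -6.8718,   4.7103, 201.5916]), array([ 0.0078, -0.0025, -0.113 ]))
```

```bash
python3 - <<'E'
from h import *
im=cv2.imread("pics/w3.png").astype(int);s=np.load("w3.npz");c=cam("wrist",s)
d=cv2.blur((im[:,:,0]-im[:,:,2]).astype(np.float32),(3,3));v=im.sum(2)//3
print(v[160:210:4,212:290:5]);print(d[160:210:4,212:290:5].astype(int))
for t in(8,11):
    m=np.zeros(v.shape,np.uint8);m[150:220,205:290]=((d>t)&(v>120))[150:220,205:290]*255
    m=cv2.morphologyEx(m,cv2.MORPH_CLOSE,np.ones((5,5)));m=cv2.morphologyEx(m,cv2.MORPH_OPEN,np.ones((5,5)))
    k=max(cv2.findContours(m,0,2)[0],key=cv2.contourArea);q=cv2.boxPoints(cv2.minAreaRect(k));print(q,cv2.contourArea(k))
    P=onplane(q,*c,[0,0,.024],[0,0,1]);L=[np.linalg.norm(P[i]-P[i-1]) for i in range(4)];print(L)
    i=int(np.argmax(L));e=P[i]-P[i-1];e*=-np.sign(e[1]);e/=np.linalg.norm(e);ct=P.mean(0);print("ctr",ct,"dir",e)
    Rt=np.c_[np.cross(e,[0,0,-1]),e,[0,0,-1]];print(rel(s,[ct[0],ct[1],0.0],Rt))
E
```

```text
[[203 205 206 128 131 130 116 117 119 118 123 130  91 208 204 200]
 [205 206 189 115 121 125  96  78  73  72  71  80  72 209 207 201]
 [202 205  62  65  68  69  56  56 139 209 206 202 199 206 199 206]
 [205 208  85 151 170 172 172 166 203 195 197 199 202 181 204 204]
 [202 173 167 163 167 169 175 174 176 199 204 202 200 149 205 205]
 [178 176 175 173 172 171 172 173 168 171 171 199 195 153 206 174]
 [176 176 175 167 168 169 171 171 172 171 173 173 171 151 176 177]
 [174 173 157 173 173 166 168 168 172 175 179 177 172 156 180 177]
 [173 176 153 175 179 178 175 172 171 169 164 167 162 162 195 177]
 [176 172 163 173 168 164 168 166 167 164 171 177 161 155 176 174]
 [175 176 174 169 169 173 176 140 174 174 178 174 179 174 177 174]
 [173 174 176 172 176 177 176 174 174 171 175 176 177 178 176 172]
 [172 171 173 175 175 175 176 175 173 174 176 174 176 176 183 205]]
[[-2 -3 -1 -2 -1 -1  0  0 -1  0  0  1  1 -2 -2 -1]
 [-3 -3 -1  0 -1  0  0  3  4  4  5  3  6 -2 -2 -2]
 [-2 -3  1  4  5  4  5  8 12 14 18 17 17 -1 -1 -2]
 [-3 -3 10 12 15 16 15 15 16 16 15 16 16 -1 -2 -2]
 [-2 -1 16 17 15 15 16 1
[... 445 characters left out ...]
172.58]
 [274.52 164.64]
 [278.9  195.3 ]
 [223.32 203.24]] 1628.0
[np.float64(0.03148349737577448), np.float64(0.05427480540761579), np.float64(0.031289680812248435), np.float64(0.055736725135222154)]
ctr [ 0.6029 -0.2787  0.024 ] dir [ 0.1353 -0.9908 -0.    ]
(array([-16.8756,  -8.7459, 201.46  ]), array([ 0.0078, -0.0023, -0.147 ]))
[[219.3606 172.3641]
 [274.0105 164.8262]
 [278.1786 195.0444]
 [223.5286 202.5823]] 1574.5
[np.float64(0.030991901945036027), np.float64(0.053326448051504306), np.float64(0.03081184984057238), np.float64(0.05474122043962321)]
ctr [ 0.6032 -0.2786  0.024 ] dir [ 0.1303 -0.9915 -0.    ]
(array([-16.6291,  -8.8877, 201.4596]), array([ 0.0078, -0.0024, -0.1419]))
```

Call:
{"op": "send_rows", "data": {
  "motion": [
    {"ax": 0,"ay": 0,"az": 0,"x": -16.8,"y": -8.8,"z": 0,"gripper": 100},
    {"ax": 0.0078,"ay": -0.0024,"az": -0.072,"x": 0,"y": 0,"z": 20,"gripper": 100},
    {"ax": 0,"ay": 0,"az": -0.072,"x": 0,"y": 0,"z": 40,"gripper": 100},
    {"ax": 0,"ay": 0,"az": 0,"x": 0,"y": 0,"z": 45,"gripper": 100},
    {"ax": 0,"ay": 0,"az": 0,"x": 0,"y": 0,"z": 45,"gripper": 100},
    {"ax": 0,"ay": 0,"az": 0,"x": 0,"y": 0,"z": 15,"gripper": 100},
    {"ax": 0,"ay": 0,"az": 0,"x": 0,"y": 0,"z": 0,"gripper": 100},
    {"ax": 0,"ay": 0,"az": 0,"x": 0,"y": 0,"z": 0,"gripper": 100}
  ]
}}

```text
clock: 5.3
tcp_pos: [0.6025, -0.274, 0.0407]
tool_rot: [[0.991, 0.137, 0.004], [0.137, -0.991, -0.0], [0.004, 0.001, -1.0]]
wrist_force: [0.0, -0.7, 0.3]
finger_gap: 1.003
grip_force: 0.0
```

```bash
python3 - <<'E'
from h import *
s=status.observe();e=np.array([.133,-.991,0]);e/=np.linalg.norm(e)
Rt=np.c_[np.cross(e,[0,0,-1]),e,[0,0,-1]];print(s["tcp_pos"],rel(s,[.6031,-.2787,0],Rt))
E
```

```text
[ 0.6025 -0.274   0.0407] (array([-0.1715,  4.7122, 40.7064]), array([ 0.0009, -0.0039,  0.004 ]))
```

Call:
{"op": "send_rows", "data": {
  "motion": [
    {"ax": 0,"ay": -0.0039,"az": 0.004,"x": 0,"y": 4.7,"z": 10,"gripper": 100},
    {"ax": 0,"ay": 0,"az": 0,"x": 0,"y": 0,"z": 20,"gripper": 100},
    {"ax": 0,"ay": 0,"az": 0,"x": 0,"y": 0,"z": 9.5,"gripper": 100},
    {"ax": 0,"ay": 0,"az": 0,"x": 0,"y": 0,"z": 0,"gripper": 40},
    {"ax": 0,"ay": 0,"az": 0,"x": 0,"y": 0,"z": 0,"gripper": 40},
    {"ax": 0,"ay": 0,"az": 0,"x": 0,"y": 0,"z": 0,"gripper": 40},
    {"ax": 0,"ay": 0,"az": 0,"x": 0,"y": 0,"z": 0,"gripper": 40},
    {"ax": 0,"ay": 0,"az": 0,"x": 0,"y": 0,"z": 0,"gripper": 40},
    {"ax": 0,"ay": 0,"az": 0,"x": 0,"y": 0,"z": 0,"gripper": 40}
  ],
  "force": 45
}}

```text
clock: 6.2
tcp_pos: [0.6021, -0.2795, 0.0005]
tool_rot: [[0.991, 0.131, -0.001], [0.131, -0.991, -0.0], [-0.001, 0.0, -1.0]]
wrist_force: [0.7, 0.5, 5.1]
finger_gap: 0.632
grip_force: 51.2
```

```bash
python3 - <<'E'
from h import *
s=status.observe();p=np.load("ref.npy");F=frame(p[3]);Rt=tool_for(F)
print(F,Rt);print(rel(s,p[:3],Rt)[1], rel(s,p[:3],Rt)[1]/9)
t=p[:3]-.025*F[:,1]+.05*F[:,2];print("hover",t, "shift in target axes from lifted",Rt.T@(t-[.6021,-.2795,.16])*1000)
E
```

```text
[[-0.5026 -0.8144  0.2902]
 [ 0.7053 -0.5803 -0.4072]
 [ 0.5     0.      0.866 ]] [[ 0.5026 -0.8144 -0.2902]
 [-0.7053 -0.5803  0.4072]
 [-0.5     0.     -0.866 ]]
[ 0.2838 -0.4704  1.0571] [ 0.0315 -0.0523  0.1175]
hover [ 0.5462 -0.0523  0.108 ] shift in target axes from lifted [-162.3417  -86.376   153.7575]
```

Call:
{"op": "send_rows", "data": {
  "motion": [
    {"ax": 0,"ay": 0,"az": 0,"x": 0,"y": 0,"z": -20,"gripper": 40},
    {"ax": 0,"ay": 0,"az": 0,"x": 0,"y": 0,"z": -45,"gripper": 40},
    {"ax": 0,"ay": 0,"az": 0,"x": 0,"y": 0,"z": -45,"gripper": 40},
    {"ax": 0,"ay": 0,"az": 0,"x": 0,"y": 0,"z": -50,"gripper": 40}
  ]
}}

```text
clock: 6.6
tcp_pos: [0.5997, -0.2784, 0.1581]
tool_rot: [[0.991, 0.13, -0.008], [0.13, -0.991, 0.003], [-0.008, -0.004, -1.0]]
wrist_force: [1.0, -0.8, -3.1]
finger_gap: 0.635
grip_force: 50.2
```

Call:
{"op": "send_rows", "data": {
  "motion": [
    {"ax": 0.0315,"ay": -0.0523,"az": 0.1175,"x": 0,"y": 0,"z": 0,"gripper": 40},
    {"ax": 0.0315,"ay": -0.0523,"az": 0.1175,"x": 0,"y": 0,"z": 0,"gripper": 40},
    {"ax": 0.0315,"ay": -0.0523,"az": 0.1175,"x": 0,"y": 0,"z": 0,"gripper": 40},
    {"ax": 0.0315,"ay": -0.0523,"az": 0.1175,"x": 0,"y": 0,"z": 0,"gripper": 40},
    {"ax": 0.0315,"ay": -0.0523,"az": 0.1175,"x": 0,"y": 0,"z": 0,"gripper": 40},
    {"ax": 0.0315,"ay": -0.0523,"az": 0.1175,"x": 0,"y": 0,"z": 0,"gripper": 40},
    {"ax": 0.0315,"ay": -0.0523,"az": 0.1175,"x": 0,"y": 0,"z": 0,"gripper": 40},
    {"ax": 0.0315,"ay": -0.0523,"az": 0.1175,"x": 0,"y": 0,"z": 0,"gripper": 40},
    {"ax": 0.0315,"ay": -0.0523,"az": 0.1175,"x": 0,"y": 0,"z": 0,"gripper": 40},
    {"ax": 0,"ay": 0,"az": 0,"x": 0,"y": 0,"z": 0,"gripper": 40}
  ]
}}

```text
clock: 7.6
tcp_pos: [0.6009, -0.2803, 0.1561]
tool_rot: [[0.497, -0.816, -0.294], [-0.705, -0.578, 0.411], [-0.505, 0.003, -0.863]]
wrist_force: [-0.1, -0.6, -2.4]
finger_gap: 0.632
grip_force: 50.3
```

```bash
cat > go.py <<'E'
from h import *
import sys
s=status.observe();p=np.load("ref.npy");F=frame(p[3]);Rt=tool_for(F)
x,y,z=[float(v)/1000 for v in sys.argv[1:4]]
print("tcp in ref_top frame mm",F.T@(s["tcp_pos"]-p[:3])*1000,"force ref axes",F.T@s["wrist_force"],s["clock"],s["finger_gap"],s["grip_force"])
print("go",*rel(s,p[:3]+F@[x,y,z],Rt))
E
python3 go.py 1 -25 50
```

```text
tcp in ref_top frame mm [-164.2598   62.8266  200.3488] force ref axes [-1.5107  0.4461 -1.8486] 7.6 0.6322276827819832 50.29026746749878
go [-164.7538  -87.2264  151.2509] [ 0.0011  0.006  -0.0046]
```

Call:
{"op": "send_rows", "data": {
  "motion": [
    {"ax": 0.001,"ay": 0.006,"az": -0.0046,"x": -41,"y": -22,"z": 0,"gripper": 40},
    {"ax": 0,"ay": 0,"az": 0,"x": -41,"y": -22,"z": 0,"gripper": 40},
    {"ax": 0,"ay": 0,"az": 0,"x": -41,"y": -22,"z": 0,"gripper": 40},
    {"ax": 0,"ay": 0,"az": 0,"x": -42,"y": -22,"z": 0,"gripper": 40},
    {"ax": 0,"ay": 0,"az": 0,"x": 0,"y": 0,"z": 40,"gripper": 40},
    {"ax": 0,"ay": 0,"az": 0,"x": 0,"y": 0,"z": 40,"gripper": 40},
    {"ax": 0,"ay": 0,"az": 0,"x": 0,"y": 0,"z": 40,"gripper": 40},
    {"ax": 0,"ay": 0,"az": 0,"x": 0,"y": 0,"z": 0,"gripper": 40},
    {"ax": 0,"ay": 0,"az": 0,"x": 0,"y": 0,"z": 0,"gripper": 40}
  ]
}}

```text
clock: 8.5
tcp_pos: [0.5546, -0.0628, 0.1367]
tool_rot: [[0.508, -0.811, -0.29], [-0.704, -0.585, 0.403], [-0.496, -0.0, -0.868]]
wrist_force: [1.7, -1.0, -2.1]
finger_gap: 0.637
grip_force: 50.2
```

```bash
python3 go.py 2 -25 10; python3 - <<'E'
from h import *
a=viewer.snapshot("scene")[:,:,::-1][110:230,130:280];b=viewer.snapshot("wrist")[:,:,::-1]
cv2.imwrite("pics/p1.png",np.hstack([cv2.resize(a,(375,300),interpolation=cv2.INTER_CUBIC),cv2.resize(b,(400,300))]))
E
```

```text
tcp in ref_top frame mm [  2.6861 -25.6704  81.5466] force ref axes [-2.599  -0.83   -0.9713] 8.5 0.6368880632956126 50.24888098239899
go [ 0.3894  0.4635 71.5504] [ 0.0029 -0.0041  0.0054]
```

View pics/p1.png

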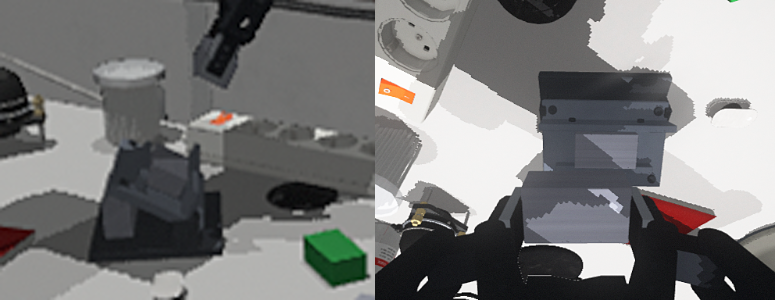

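The block is held by its ends and parallel to the reference in the wrist view (right half), offset sideways as planned. Now I'll descend along the normal.

Call:
{"op": "send_rows", "data": {
  "motion": [
    {"ax": 0.003,"ay": -0.004,"az": 0.005,"x": 0,"y": 0.5,"z": 30,"gripper": 40},
    {"ax": 0,"ay": 0,"az": 0,"x": 0,"y": 0,"z": 30,"gripper": 40},
    {"ax": 0,"ay": 0,"az": 0,"x": 0,"y": 0,"z": 12,"gripper": 40},
    {"ax": 0,"ay": 0,"az": 0,"x": 0,"y": 0,"z": 0,"gripper": 40},
    {"ax": 0,"ay": 0,"az": 0,"x": 0,"y": 0,"z": 0,"gripper": 40}
  ]
}}

```text
clock: 9.1
tcp_pos: [0.5357, -0.035, 0.0761]
tool_rot: [[0.503, -0.816, -0.285], [-0.707, -0.578, 0.408], [-0.498, -0.004, -0.867]]
wrist_force: [-0.4, -0.3, -2.2]
finger_gap: 0.636
grip_force: 50.2
```

```bash
python3 go.py 2 -25 1
```

```text
tcp in ref_top frame mm [  1.5066 -26.4473  12.283 ] force ref axes [-1.1022  0.457  -1.9098] 9.1 0.6362678090836372 50.17460882663727
go [-0.5233  1.4965 11.2752] [-0.0043 -0.0027 -0.0004]
```

Call:
{"op": "send_rows", "data": {
  "motion": [
    {"ax": -0.004,"ay": -0.002,"az": 0,"x": -0.5,"y": 1.5,"z": 4,"gripper": 40},
    {"ax": 0,"ay": 0,"az": 0,"x": 0,"y": 0,"z": 3,"gripper": 40},
    {"ax": 0,"ay": 0,"az": 0,"x": 0,"y": 0,"z": 2,"gripper": 40},
    {"ax": 0,"ay": 0,"az": 0,"x": 0,"y": 0,"z": 0.8,"gripper": 40},
    {"ax": 0,"ay": 0,"az": 0,"x": 0,"y": 0,"z": 0,"gripper": 40},
    {"ax": 0,"ay": 0,"az": 0,"x": 0,"y": 0,"z": 0,"gripper": 40}
  ]
}}

```text
clock: 9.7
tcp_pos: [0.5309, -0.0318, 0.069]
tool_rot: [[0.503, -0.814, -0.29], [-0.705, -0.581, 0.407], [-0.499, 0.0, -0.866]]
wrist_force: [0.4, -2.2, 5.3]
finger_gap: 0.632
grip_force: 51.5
```

```bash
python3 go.py 2 -25 1
```

```text
tcp in ref_top frame mm [  2.5796 -24.4094   3.4203] force ref axes [0.9095 0.9666 5.6283] 9.7 0.6316292944176418 51.51869773864746
go [ 0.5779 -0.5911  2.4206] [ 0.0002 -0.0007  0.0002]
```

Call:
{"op": "send_rows", "data": {
  "motion": [
    {"ax": 0,"ay": 0,"az": 0,"x": 0,"y": 0,"z": 0.7,"gripper": 40},
    {"ax": 0,"ay": 0,"az": 0,"x": 0,"y": 0,"z": 0,"gripper": 40},
    {"ax": 0,"ay": 0,"az": 0,"x": 0,"y": 0,"z": 0,"gripper": 40}
  ]
}}

```text
clock: 10.0
tcp_pos: [0.5309, -0.0318, 0.0689]
tool_rot: [[0.503, -0.814, -0.29], [-0.705, -0.581, 0.406], [-0.499, -0.0, -0.867]]
wrist_force: [0.2, -3.0, 9.5]
finger_gap: 0.632
grip_force: 51.8
```

```bash
python3 go.py 2 -25 1; python3 - <<'E'
from h import *
a=viewer.snapshot("scene")[:,:,::-1][140:220,150:250];b=viewer.snapshot("wrist")[:,:,::-1][60:310,120:400]
cv2.imwrite("pics/p2.png",np.hstack([cv2.resize(a,(375,300),interpolation=cv2.INTER_CUBIC),cv2.resize(b,(400,357),interpolation=cv2.INTER_CUBIC)[:300]]))
E
```

```text
tcp in ref_top frame mm [  2.581  -24.4293   3.367 ] force ref axes [2.4944 1.6038 9.4968] 10.0 0.6316469588855195 51.8060302734375
go [ 0.5783 -0.5709  2.3676] [ 0.0003 -0.0013  0.0007]
```

View pics/p2.png

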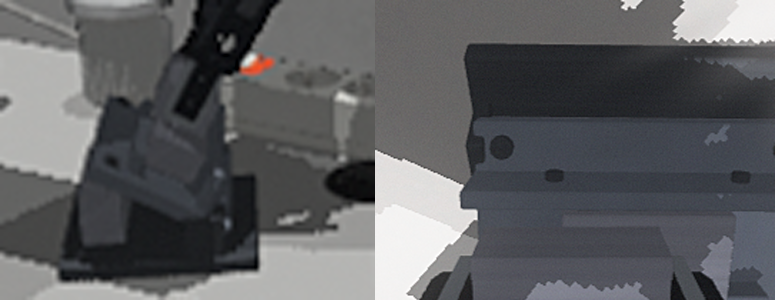

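The scene crop shows the block sitting on the slope in the gripper. In the wrist crop, a light strip of reference top shows at rows 215–228 between the lip and the block's low side (bottom edge about row 228, top edge about row 255). I'll check the lateral offset numerically.

```bash
python3 - <<'E'
from h import *
s=status.observe();c=cam("wrist",s);p=np.load("ref.npy");F=frame(p[3])
def pr(n,l):print(n,[tuple(v.round(1)) for v in proj(p[:3]+(F@np.array(l,float).T/1000).T,*c)])
pr("ref low edge x-16 y-27,27",[[-16,-27.5,0],[-16,27.5,0]]);pr("lip inner/outer top y0,-58",[[-19,0,5],[-25,0,5],[-19,-58,5]])
print("gauge bottom/top low edge px rows by x,z0")
for x in(0,2,4,6):
  for z0 in(0,3): pr((x,z0),[[x-16,-52,z0],[x-16,3,z0],[x-16,-25,z0+24]])
g=viewer.snapshot("wrist").astype(float).mean(2);np.save("g.npy",g)
print("img rows 180+ at cols 205-225", g[180:250,205:225].mean(1).round().astype(int));print("cols 270-320",g[180:250,270:320].mean(1).round().astype(int))
print("cols 340-360 ",g[180:250,340:360].mean(1).round().astype(int))
print("row 213",g[211:217,230:380:2].mean(0).round().astype(int))
print("row 228",g[224:232,180:360:2].mean(0).round().astype(int))
E
```

```text
ref low edge x-16 y-27,27 [(np.float64(250.5), np.float64(209.8)), (np.float64(370.7), np.float64(209.9))]
lip inner/outer top y0,-58 [(np.float64(312.7), np.float64(207.3)), (np.float64(313.3), np.float64(194.3)), (np.float64(181.1), np.float64(207.1))]
gauge bottom/top low edge px rows by x,z0
(0, 0) [(np.float64(196.9), np.float64(209.7)), (np.float64(317.2), np.float64(209.9)), (np.float64(255.8), np.float64(230.7))]
(0, 3) [(np.float64(195.8), np.float64(212.0)), (np.float64(318.3), np.float64(212.1)), (np.float64(255.8), np.float64(233.8))]
(2, 0) [(np.float64(197.1), np.float64(213.8)), (np.float64(317.0), np.float64(214.0)), (np.float64(255.8), np.float64(235.4))]
(2, 3) [(np.float64(196.0), np.float64(216.2)), (np.float64(318.1), np.float64(216.3)), (np.float64(255.8), np.float64(238.6))]
(4, 0) [(np.float64(197.3), np.float64(217.9)), (np.float64(316.7), np.float64(218.0)), (np.float64(255.8), np.float64(240.1))]
(4, 3) [(np.float64(196.2), np.float64(220.3)), (np.float64(317.9), np.float64(220.4)), (np.float64(255.8), np.float64(243.4))]
(6, 0) [(np.float64(197.6), np.floa
[... 978 characters left out ...]
109 107 112]
row 213 [ 75  75  75  75  74  74  73  74  74  74  75  87  87  86  87  87  87  86
  85  87  86  86  87  86  86  87  86  87  87  87  86  85  84  87  86  86
  87  86  85  86  85  86  87  84  87  86  87  87  87  86  86  85  85  85
  86  86  87  87  86  88  87  86  86  85  86  86  86  86  87  85  86  88
 101 101  99]
row 228 [148 149 144 137 137 133  90  83  82  83  82  80  80  80  80  79  78  78
  77  76  76  77  76  75  76  74  75  74  73  74  74  75  73  74  73  74
  74  73  73  75  74  75  74  74  74  73  73  74  73  73  74  74  74  74
  74  74  74  73  73  73  73  74  74  74  74  74  75  73  75  73  74  78
  86  86  86  85  86  85  86  85  86  86  86  86  86  86  86  93  95  89]
```

Call:
{"op": "send_rows", "data": {
  "motion": [
    {"ax": 0,"ay": 0,"az": 0,"x": 0.4,"y": 2,"z": 0,"gripper": 40},
    {"ax": 0,"ay": 0,"az": 0,"x": 0.4,"y": 2.5,"z": 0,"gripper": 40},
    {"ax": 0,"ay": 0,"az": 0,"x": 0.4,"y": 2.5,"z": 0,"gripper": 40},
    {"ax": 0,"ay": 0,"az": 0,"x": 0.4,"y": 2.5,"z": 0,"gripper": 40},
    {"ax": 0,"ay": 0,"az": 0,"x": 0.4,"y": 2.5,"z": 0,"gripper": 40},
    {"ax": 0,"ay": 0,"az": 0,"x": 0,"y": 0,"z": 0,"gripper": 40}
  ]
}}

```text
clock: 10.75
tcp_pos: [0.5251, -0.0393, 0.0674]
tool_rot: [[0.505, -0.815, -0.283], [-0.707, -0.579, 0.407], [-0.495, -0.006, -0.869]]
wrist_force: [6.5, 0.1, 4.7]
finger_gap: 0.636
grip_force: 51.4
```

```bash
python3 go.py -0.8 0.3 3.3
```

```text
tcp in ref_top frame mm [ -0.5902 -15.3158   3.4068] force ref axes [-0.8524 -5.2937  5.9411] 10.75 0.6362283043646786 51.40038192272186
go [ 0.186  15.6165  0.013 ] [-0.0061 -0.0053  0.0015]
```

Call:
{"op": "send_rows", "data": {
  "motion": [
    {"ax": -0.003,"ay": -0.002,"az": 0,"x": 0,"y": 2.5,"z": 0.2,"gripper": 40},
    {"ax": -0.002,"ay": -0.002,"az": 0,"x": 0,"y": 2.5,"z": 0,"gripper": 40},
    {"ax": 0,"ay": 0,"az": 0,"x": 0,"y": 2.5,"z": 0,"gripper": 40},
    {"ax": 0,"ay": 0,"az": 0,"x": 0,"y": 2.5,"z": 0,"gripper": 40},
    {"ax": 0,"ay": 0,"az": 0,"x": 0,"y": 2,"z": 0,"gripper": 40},
    {"ax": 0,"ay": 0,"az": 0,"x": 0,"y": 0,"z": 0,"gripper": 40},
    {"ax": 0,"ay": 0,"az": 0,"x": 0,"y": 0,"z": 0,"gripper": 40}
  ]
}}

```text
clock: 11.45
tcp_pos: [0.5158, -0.0463, 0.0672]
tool_rot: [[0.505, -0.814, -0.288], [-0.705, -0.581, 0.407], [-0.498, -0.002, -0.867]]
wrist_force: [5.5, -1.4, 4.8]
finger_gap: 0.635
grip_force: 51.3
```

```bash
python3 go.py -0.8 0.3 3.3
```

```text
tcp in ref_top frame mm [-0.8883 -3.6584  3.3785] force ref axes [-1.3809 -3.6204  6.3211] 11.45 0.6346805489498163 51.343597769737244
go [-0.0953  3.9584  0.0714] [-0.0018 -0.0022  0.0017]
```

Call:
{"op": "send_rows", "data": {
  "motion": [
    {"ax": -0.0015,"ay": -0.002,"az": 0.001,"x": 0,"y": 2,"z": 0,"gripper": 40},
    {"ax": 0,"ay": 0,"az": 0,"x": 0,"y": 2,"z": 0,"gripper": 40},
    {"ax": 0,"ay": 0,"az": 0,"x": 0,"y": 0,"z": 0,"gripper": 40},
    {"ax": 0,"ay": 0,"az": 0,"x": 0,"y": 0,"z": 0,"gripper": 40}
  ]
}}

```text
clock: 11.85
tcp_pos: [0.5127, -0.0486, 0.0672]
tool_rot: [[0.503, -0.814, -0.289], [-0.705, -0.581, 0.407], [-0.5, -0.001, -0.866]]
wrist_force: [6.2, -0.7, 3.9]
finger_gap: 0.635
grip_force: 51.3
```

```bash
python3 go.py -0.8 0.3 3.3;  python3 - <<'E'
from h import *
g=viewer.snapshot("wrist").astype(float).mean(2)
print("cols 230-290 rows200+",g[200:250,230:290].mean(1).round().astype(int))
print("row 214 cols 180+",g[212:216,180:340:2].mean(0).round().astype(int))
print("row 228",g[224:232,180:340:2].mean(0).round().astype(int))
E
```

```text
tcp in ref_top frame mm [-0.9746  0.1822  3.4052] force ref axes [-1.6013 -4.62    5.4838] 11.85 0.6354704799156788 51.31837785243988
go [-0.1748  0.1177  0.1051] [-0.0007 -0.0005  0.0007]
cols 230-290 rows200+ [63 63 64 71 72 72 72 72 73 72 72 72 72 72 69 68 73 72 79 73 71 72 72 71
 73 74 74 73 73 74 74 72 72 72 72 73 73 73 73 71 77 83 84 84 85 86 86 86
 85 85]
row 214 cols 180+ [75 73 72 73 74 70 74 73 72 73 71 72 73 73 72 73 73 71 75 73 76 74 73 72
 72 73 72 73 72 72 70 69 72 70 67 69 68 68 69 71 72 71 72 71 70 69 70 70
 69 68 72 71 70 70 71 70 72 73 71 72 70 70 71 71 69 71 70 70 72 71 72 71
 71 72 73 72 74 72 72 73]
row 228 [ 75  76  74  76  75  75  74  74  74  74  74  73  74  74  74  73  73  74
  74  74  73  73  73  74  74  73  74  74  73  75  73  74  73  74  73  73
  74  73  73  74  74  74  74  75  73  73  75  73  74  74  74  74  74  74
  73  74  74  74  73  74  74  73  75  73  74  73  73  74  74  75  74  73
  72  76  88  94  98  96 100 100]
```

Call:
{"op": "send_rows", "data": {
  "motion": [
    {"ax": 0,"ay": 0,"az": 0,"x": 0,"y": 0,"z": -0.5,"gripper": 40},
    {"ax": 0,"ay": 0,"az": 0,"x": 0,"y": 0,"z": 0,"gripper": 75},
    {"ax": 0,"ay": 0,"az": 0,"x": 0,"y": 0,"z": 0,"gripper": 90},
    {"ax": 0,"ay": 0,"az": 0,"x": 0,"y": 0,"z": 0,"gripper": 100},
    {"ax": 0,"ay": 0,"az": 0,"x": 0,"y": 0,"z": 0,"gripper": 100},
    {"ax": 0,"ay": 0,"az": 0,"x": 0,"y": 0,"z": -10,"gripper": 100},
    {"ax": 0,"ay": 0,"az": 0,"x": 0,"y": 0,"z": -30,"gripper": 100},
    {"ax": 0,"ay": 0,"az": 0,"x": 0,"y": 0,"z": -40,"gripper": 100},
    {"ax": 0,"ay": 0,"az": 0,"x": 0,"y": 0,"z": -40,"gripper": 100},
    {"ax": 0,"ay": 0,"az": 0,"x": 0,"y": 0,"z": 0,"gripper": 100},
    {"ax": 0,"ay": 0,"az": 0,"x": 0,"y": 0,"z": 0,"gripper": 100}
  ]
}}

```text
clock: 13.0
tcp_pos: [0.5443, -0.0977, 0.1698]
tool_rot: [[0.498, -0.814, -0.298], [-0.704, -0.581, 0.409], [-0.506, 0.006, -0.863]]
wrist_force: [0.1, -0.4, -0.4]
finger_gap: 0.997
grip_force: 0.0
```

```bash
python3 go.py -0.8 0.3 3.3;  python3 - <<'E'
from h import *
s=status.observe();c=cam("wrist",s);p=np.load("ref.npy");F=frame(p[3]);p[:3]+=F[:,2]*.0028
im=viewer.snapshot("wrist");cv2.imwrite("pics/f.png",im[:,:,::-1]);g=im.astype(float).mean(2)
def pr(n,l):print(n,proj(p[:3]+(F@np.array(l,float).T/1000).T,*c).round(1).tolist())
pr("gauge top flush corners",[[-16,-27.5,24],[-16,27.5,24],[16,-27.5,24],[16,27.5,24]]);pr("ref top corners",[[-16,-27.5,0],[-16,27.5,0]])
pr("lip",[[-19,0,5],[-25,0,5]])
q=proj(p[:3]+.024*F[:,2],*c)[0].astype(int);a=q-[55,40];print("origin",a)
print("vertical",g[a[1]:a[1]+80,q[0]-15:q[0]+15].mean(1).round().astype(int))
for d in(-10,10):print("horizontal",d,g[q[1]+d-3:q[1]+d+3,a[0]:a[0]+110].mean(0).round().astype(int))
E
```

```text
tcp in ref_top frame mm [ -0.1693   2.9072 121.4625] force ref axes [-0.5255  0.1188 -0.1324] 13.0 0.9970290433388007 0.0
go [  1.4377  -3.2814 118.1386] [ 0.0057  0.0069 -0.0028]
gauge top flush corners [[213.8, 169.3], [290.7, 169.1], [215.5, 211.4], [289.6, 211.1]]
ref top corners [[217.3, 162.2], [287.6, 161.9]]
lip [[252.4, 159.6], [252.4, 151.9]]
origin [197 150]
vertical [ 61  73  75  74  74  74  73  73  68  74  74  74  73  73  75  73  72  70
  84  86  87  88  87  86  85  87  87  88  89  88  89  90  89  89  87  87
  87  88  88  89  89  89  87  87  89  91  92  93  92  90  89  87  88  88
  88  88  87  90  91  83  91  93  92  90  90  89  88  88  85  81 106 115
 111 108 104 105 102 100  97  95]
horizontal -10 [133 145 150 148 148 148 148 149 146 143 150 136 108 109 100  77  80  81
  78  83  92  93  92  92  91  90  92  92  90  91  91  91  90  90  91  90
  90  91  89  90  89  90  89  90  89  89  90  88  90  90  89  89  89  88
  88  88  90  88  88  89  90  89  88  88  90  89  87  88  88  88  88  89
  88  89  89  89  89  89  89  89  89  89  89  89  89  89  90  93 102 106
 108 116 124 135 123  86  73  79  77  76  78  78  78  78  79  79  76  79
  78  77]
horizontal 10 [186 171 130 131 131 132 130 130 130 131 131 131 130 129 129 130 127 117
 112 105  92  95  98  97  96  96  95  96  97  95  95  95  95  96  95  94
  95  93  92  93  93  93  94  92  91  92  92  92  91  91  91  90  90  91
  89  89  90  88  88  89  89  89  89  88  88  88  88  87  88  88  87  87
  86  86  88  86  87  87  87  87  88  85  86  87  86  86  87  86  87  86
  87  87  87  87  80  70  71  73  72  74  73  75  75  72  74  73  73  74
  74  73]
```

```bash
python3 -c "
from bench import workorder;print(workorder.hand_in())"
```

```text
the job is handed in; nothing more can be done
None
```

I picked the 55 mm gauge block, laid it on the reference block overhanging one end by about 25 mm, and slid it flush (within about 1.5 mm by the wrist camera), let go and handed it in at about 13 s; no verdict came back, and I never aimed at the short block, loupe or ring.

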